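Wedge the hinged test plate up to its height mark

TASK

The hinged plate of the grey levelling jig, with the RF module on it, droops at its front. Take the tall orange wedge and slide it straight in, thin end first, under the middle of the plate's front edge until that edge has risen level with the red height marks on the two posts (never far above them), then let go so that the wedge alone holds it there. Leave the flat blue shim wedge where it lies.

Things in the scene. Friction and masses are not known exactly. Their poses are not given: they have to be found in the camera images.
- wedge: Tall orange plastic wedge, loose, 120 long (x) x 36 wide (y) mm, about 140 g. Origin: centre of its flat underside, z up. Thin tip (5 mm high) at x = +60 mm, thick end (45 mm high) at x = -60 mm; the top slopes evenly (1 in 3), the sides are upright: grip across the width near the thick end. Held up by friction, it stays where it is left under the plate.
- shim: Flat blue wedge of the same outline, 120 x 36 mm but only 4 to 16 mm high, too thin for the job; a bystander. Origin: centre of its underside. The wedges may lie in each other's places.
- jig: Grey levelling jig fixed to the bench. Origin on the bench, z up; open front towards -x: the wedge goes in along +x at y = 0, on the bare bench between two side rails 12 mm high (x = -72 to 78 mm, inner faces at y = +-56 mm; cross bar behind x = 54 mm). At x = -58, y = +-62 mm stand posts 64 mm high, each with a red band 8 mm tall centred 31 mm above the bench.
- plate_edge (a point): Middle of the front nose of the jig's hinged plate (100 mm wide, 10 mm thick, running back 120 mm to a hinge 31 mm high), on the axis of its 5 mm rounding: 16 mm above the bench at rest (underside 11), 31 mm when level with the marks (underside 26, jig x = -60 mm). White RF module fixed on the plate, up to 65 mm high; together 0.54 kg; falls back if not held up.
- mark (a point): Point midway between the centres of the red bands of the two posts, at the front of the jig, 31 mm above the bench: where plate_edge is when the plate is level.

How it is judged:
On the way:
1. the thin end of the orange wedge has lifted the plate's front edge a little (2 mm or more) (height (world z) of plate_edge above 0.018 m and contact force between wedge and jig above 0.3 N), for 0.05 s.
At the end, for the whole second after the job is handed in: The plate's front edge is within 4 mm of the height of the red marks (that is 12 mm of wedge travel), held up by the released orange wedge, which lies flat on the bench and still, thin end in, its middle within 20 mm of the jig's centre line and within 11 degrees of its direction (z of plate_edge in the frame of mark between -0.004 and 0.004 m and contact force between wedge and jig above 0.5 N and y of wedge in the frame of jig between -0.02 and 0.02 m and angle between the x axis of wedge and the x axis of jig, either way round below 0.2 rad and angle between wedge's own z axis and vertical below 0.1 rad and linear speed of wedge below 0.01 m/s); the robot touches nothing.
It fails at once if the blue shim wedge is moved more than 20 mm (distance of shim from where it was at the start of the episode above 0.02 m).
It fails at once if the plate is pushed up far above the marks (more than 10 mm) (z of plate_edge in the frame of mark above 0.01 m).
It also fails if it takes over 43 s, if anything falls off the work surface, if the arm or the gripper's body presses on something with over 40 N, if the wrist force passes 120 N, or if a joint passes its speed limit or range.

ROBOT

A 6-joint arm with a two-finger parallel gripper is mounted at the origin on a cart in front of the work surface, level with it; the furniture and walls round the work are solid. World frame = base frame: x ahead of the robot, y to its left, z up, the work surface at z = 0. Lengths are in m, angles in rad, forces in N, time in s.
With the tool pointing down it reaches from about 0.25 to 0.775 m from the base axis. Payload 4 kg.
Tool frame: the origin (TCP) lies midway between the tips of the shut fingers; the grasp point (between the pads) lies 19 mm behind it; z points along the fingers, y is the line along which they close (so a half turn about z gives the same grasp; the last joint's range is limited). The gripper opens to 85 mm and grips with 20 to 120 N. Pads are 22 mm wide; open, the fingers measure 114 mm over their backs; the gripper's body (76 mm by 85 mm) begins 54 mm behind the grasp point. The pads swing forward as they close: fully open they stand 13 mm farther back than shut.
Start: joints at [-1.442, 0.087, 1.371, -0, 1.684, -0.103], TCP at [0.126, -0.535, 0.231] pointing down, gripper open.
Joint ranges: [-3.1, 3.1], [-0.76, 2.03], [0.27, 2.55], [-1.08, 4.22], [0.17, 2.65], [-2.57, 2.57]. Speed limits (rad/s): [2.79, 2.79, 3.14, 3.14, 3.14, 3.14].

INTERFACE

Orientations are given as [roll, pitch, yaw] about the fixed x, y, z axes, in that order (R = Rz(yaw) Ry(pitch) Rx(roll)).
In Python, from cell import sensors, optics, order gives the robot as it stands.
- The arm moves only by the shell command python3 -m handwheel 'ROWS' [FORCE]. ROWS is JSON, a list that holds one entry, the list of rows, each a list of 7 numbers: the finger opening in mm, from 0 to 85.4, then the shift along the world's x, y, z in mm, then the turn, a rotation vector about the world's x, y, z in rad. In form: [[[gripper, tx, ty, tz, ax, ay, az], ...]]. A call has exactly 5 rows; each row shifts and turns the commanded pose from where the row before left it; what a row does not reach is not made up. A row lasts 1/12 s, in which the tool goes at most 41.7 mm and 7.16 degrees, less where a joint would pass 70% of its speed; a pose out of reach is approached as far as the arm can. A call with a gripper value outside its range is refused whole. The fingers move at their own pace and stop on an object; FORCE is the grip in N (left out, the last holds). Time passes only in rows, so rows that do not move let the fingers close, or fill a call up. It gives the time, the measured TCP pose, the force, the opening and the grip force at its end, in the units of the state.
- sensors.get_state(): the state, without advancing time (a new reading comes with each control period).
- optics.snapshot(name): name is "side" or "top"; returns a dict with "img" (480x640x3 uint8, red, green, blue), "fovy" (degrees; the focal length in pixels is half the picture's height over the tangent of half this angle, whatever the lens; pixels are square), "cx", "cy" (the principal point, pixels), "D" ([k1, k2, p1, p2, k3] as OpenCV has them; the pictures are not rectified), "position" and "orientation" of the camera in the world. Camera axes: x right, y down, z forward; pixel columns grow to the right and rows downward; lengths in m; the calibration is good to about 2 mm. A picture is of the moment at which its call begins. There is no depth.
- order.sign_off(): hands the job in; it is judged then, once.
The state is a dict: "t": time; "joints": joint angles; "joint_velocities": joint speeds; "joint_efforts": joint torques, N m; "ee_pos": TCP position; "ee_rot": TCP orientation; "force": force on the tool from outside, world axes, zero at the start; "moment": the same for the moment, N m; "grip_width": finger opening in m; "grip_force": force on a finger pad.
Only numpy, scipy, OpenCV 4.12 (cv2) and the standard library are available. Lean on these libraries where they do the work, as an engineer would, in place of code of your own. Each camera call takes 0.05 s, during which the arm holds its last target. There are 200 camera calls.

## Working session

There is one attempt and no reset: what is moved stays moved. The work goes in short steps, Python scripts to look and compute and a shell command to move; the robot and the scene stay as the last step left them, time stands still between calls to the robot, and variables do not carry over. Pictures are saved under pics/ and viewed, at most 10 in all, crops included, and the job is handed in when it is done.

```bash
ls; mkdir -p pics; cat > h.py <<'E'
import numpy as np, cv2
from scipy.spatial.transform import Rotation as R
from cell import sensors, optics, order
def snap(n,save=None):
    s=optics.snapshot(n)
    if save: cv2.imwrite('pics/'+save+'.png',cv2.cvtColor(s['img'],cv2.COLOR_RGB2BGR))
    return s
def KRt(s):
    h,w=s['img'].shape[:2]; f=h/2/np.tan(np.radians(s['fovy'])/2)
    K=np.array([[f,0,s['cx']],[0,f,s['cy']],[0,0,1.]])
    o=np.array(s['orientation'],float)
    M=o if o.shape==(3,3) else (R.from_euler('xyz',o).as_matrix() if o.size==3 else R.from_quat(o).as_matrix())
    return K,M,np.array(s['position']),np.array(s['D'],float)
def ground(s,px,z=0):
    K,M,p,D=KRt(s)
    u=cv2.undistortPoints(np.array(px,float).reshape(-1,1,2),K,D).reshape(-1,2)
    d=np.c_[u,np.ones(len(u))]@M.T
    return p+d*((z-p[2])/d[:,2])[:,None]
def proj(s,X):
    K,M,p,D=KRt(s); X=np.array(X,float).reshape(-1,3)
    return cv2.projectPoints((X-p)@M,np.zeros(3),np.zeros(3),K,D)[0].reshape(-1,2)
E
python3 - <<'E'
from h import *
for n in('top','side'):
    s=snap(n,n+'0'); print(n,{k:v for k,v in s.items() if k!='img'})
print(sensors.get_state())
E
```

```text
pics
top {'fovy': 57.07287442475242, 'cx': 320.2403792537432, 'cy': 239.85171902563215, 'D': array([-0.05995449,  0.        ,  0.        ,  0.        ,  0.        ]), 'position': array([ 0.37480763, -0.10077055,  1.04211615]), 'orientation': array([-2.95194517,  0.01832486, -1.58725034])}
side {'fovy': 56.136038799020696, 'cx': 323.56318924538067, 'cy': 231.9094638750457, 'D': array([-0.02497309,  0.        ,  0.        ,  0.        ,  0.        ]), 'position': array([ 0.64229963, -0.87507475,  0.72017863]), 'orientation': array([-2.27217343, -0.01439683,  0.07436309])}
{'t': 0.1, 'joints': array([-1.44207836e+00,  8.78680652e-02,  1.37208994e+00,  1.75515435e-05,
        1.68357851e+00, -1.03077135e-01]), 'joint_velocities': array([-0.00015777, -0.00171916, -0.00358229,  0.00056626, -0.00044155,
       -0.0006315 ]), 'joint_efforts': array([ 2.01806411e-03, -3.53014255e+01, -3.14218354e+01, -2.27522123e-04,
        7.97815475e-03,  8.76154189e-06]), 'ee_pos': array([ 0.12630593, -0.53485403,  0.23026997]), 'ee_rot': array([-3.13966091e+00, -2.17364003e-04,  2.31796848e-01]), 'force': array([ 0.52374853,  0.17802234, -0.93433892]), 'moment': array([ 0.03865426,  0.00058618, -0.01245656]), 'grip_force': 0.0, 'grip_width': 0.08542002329224492}
```

View pics/top0.png

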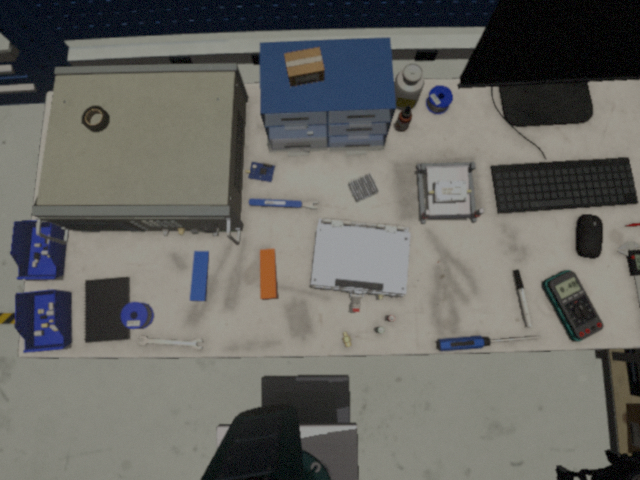

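View pics/side0.png

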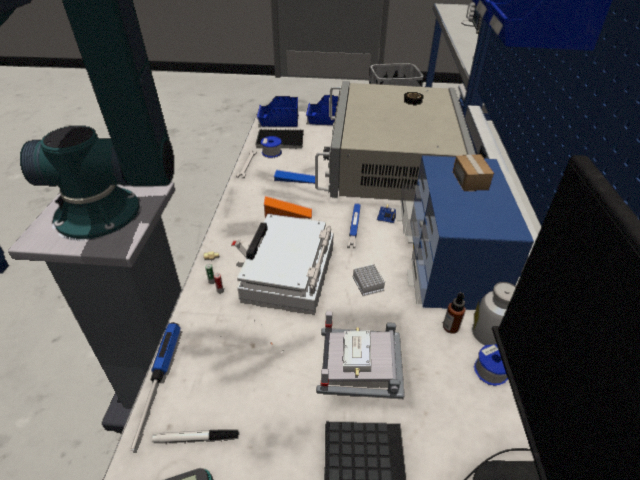

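The top view shows the orange wedge near (268,274), the shim at (200,276), and the jig at (447,190) with its front facing down (the two posts are at about (421,216) and (476,212)). A silver instrument stands between them, spanning x from 311 to 410. The side view shows the same layout, with the wedge at (288,208) and the jig at (362,355).

```bash
python3 - <<'E'
from h import *
ims=[]
for n,c,j in(('top',(268,274),(447,190)),('side',(288,208),(362,355))):
    s=snap(n); im=cv2.cvtColor(s['img'],cv2.COLOR_RGB2BGR)
    hsv=cv2.cvtColor(im,cv2.COLOR_BGR2HSV)
    m=cv2.inRange(hsv,(5,150,80),(20,255,255))
    k,l,st,ce=cv2.connectedComponentsWithStats(m)
    i=1+np.argmax(st[1:,4]); cn=cv2.findContours((l==i).astype('uint8'),0,2)[0][0]
    print(n,st[i]); ap=cv2.approxPolyDP(cn,2.0,True).reshape(-1,2); print(ap.tolist())
    print('z0',ground(s,ap,0).round(3).tolist())
    r=cv2.inRange(hsv,(0,110,60),(5,255,255))|cv2.inRange(hsv,(172,110,60),(180,255,255))
    k,l,st,ce=cv2.connectedComponentsWithStats(r)
    for q in range(1,k):
        if abs(ce[q]-j).max()<70 : print('red',st[q].tolist(),ce[q].round(1).tolist(),ground(s,[ce[q]],.031).round(4).tolist())
    for (x,y),hw,hh in((c,33,50),(j,50,50)):
        cr=im[y-hh:y+hh,x-hw:x+hw]; ims.append(cv2.resize(cr,(hw*8*300//400,600//2),interpolation=cv2.INTER_CUBIC) if 0 else cv2.resize(cr,None,fx=3,fy=3,interpolation=cv2.INTER_CUBIC))
a=np.hstack(ims[:2]);b=np.hstack(ims[2:]);cv2.imwrite('pics/c1.png',np.vstack([a,b]))
print(a.shape)
E
```

```text
top [260 250  16  49 694]
[[261, 250], [261, 297], [275, 297], [273, 250]]
z0 [[0.553, 0.058, 0.0], [0.441, 0.057, 0.0], [0.44, 0.024, 0.0], [0.553, 0.029, 0.0]]
red [475, 215, 2, 2, 3] [475.3, 215.3] [[0.6208, -0.4526, 0.031]]
side [264 197  48  21 588]
[[265, 197], [266, 213], [311, 216], [311, 209]]
z0 [[0.419, 0.108, 0.0], [0.434, 0.038, 0.0], [0.552, 0.037, 0.0], [0.549, 0.066, 0.0]]
red [326, 324, 6, 4, 20] [328.4, 325.2] [[0.6214, -0.3349, 0.031]]
red [328, 381, 1, 1, 1] [328.0, 381.0] [[0.6284, -0.4535, 0.031]]
red [321, 383, 8, 3, 22] [324.2, 384.0] [[0.6224, -0.4596, 0.031]]
(300, 498, 3)
```

View pics/c1.png

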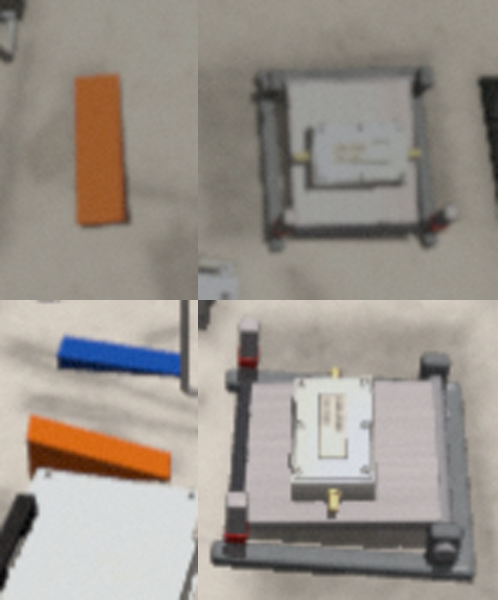

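The crop shows the thick end of the wedge towards the robot and the thin end towards +x. The jig's front posts with red bands are towards the robot. I'll enlarge the jig to get its yaw from the rails.

```bash
python3 - <<'E'
from h import *
t=cv2.imread('pics/top0.png')[155:225,410:485]; s=cv2.imread('pics/side0.png')[308:404,314:410]
a=cv2.resize(t,(375,350),interpolation=cv2.INTER_CUBIC); b=cv2.resize(s,(384,384),interpolation=cv2.INTER_CUBIC)
o=np.zeros((384,759,3),'uint8'); o[:350,:375]=a; o[:,375:]=b
cv2.imwrite('pics/c2.png',cv2.convertScaleAbs(o,alpha=1.2,beta=20))
E
```

```text
(no output)
```

View pics/c2.png

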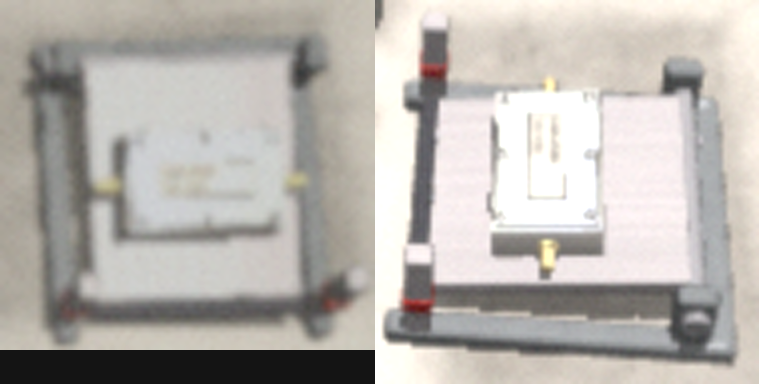

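The crop shows the left rail's outer edge in the top view from about (416.6,165) to (421.4,223). In the side view, the near rail's foot runs from (316.5,393) to (403.5,398).

```bash
python3 - <<'E'
from h import *
S={n:snap(n) for n in('top','side')}
def T(x,y): return (410+x/5,155+y/5)
def D(x,y): return (314+(x-375)/4,308+y/4)
def pr(l,n,ps,z): print(l,ground(S[n],ps,z).round(4).tolist())
pr('left rail outer foot top','top',[T(33,50),T(57,340)],.0)
pr('right rail outer top','top',[T(330,300),T(322,80)],.012)
pr('front ends rails','top',[T(65,340),T(320,335)],.012)
pr('near rail foot','side',[D(387,341),D(733,360)],0)
pr('near rail top outer','side',[D(385,328),D(733,347)],.012)
pr('plate rear edge L/R','top',[T(85,57),T(292,55)],.036)
pr('plate front L/R','top',[T(90,298),T(300,298)],.021)
pr('plate front L/R side','side',[D(440,97),D(433,283)],.021)
pr('bands side','side',[D(433,70),D(418,299)],.031)
pr('post tops side','side',[D(435,20),D(419,255)],.064)
pr('post top top','top',[T(352,282)],.064)
E
```

```text
left rail outer foot top [[0.7599, -0.3277, 0.0], [0.6118, -0.3304, 0.0]]
right rail outer top [[0.6262, -0.4609, 0.012], [0.7375, -0.4667, 0.012]]
front ends rails [[0.609, -0.3316, 0.012], [0.6091, -0.4546, 0.012]]
near rail foot [[0.6103, -0.46, 0.0], [0.7607, -0.4568, 0.0]]
near rail top outer [[0.6094, -0.4609, 0.012], [0.7591, -0.4577, 0.012]]
plate rear edge L/R [[0.7426, -0.3447, 0.036], [0.7419, -0.4447, 0.036]]
plate front L/R [[0.6272, -0.3428, 0.021], [0.6253, -0.4434, 0.021]]
plate front L/R side [[0.6256, -0.3434, 0.021], [0.6288, -0.4429, 0.021]]
bands side [[0.6215, -0.3355, 0.031], [0.6232, -0.4573, 0.031]]
post tops side [[0.6215, -0.3322, 0.064], [0.623, -0.457, 0.064]]
post top top [[0.6218, -0.4536, 0.064]]
```

```bash
python3 -m handwheel '[[[85,16,29,0,0,0,-0.017],[85,16,29,0,0,0,-0.017],[85,16,29,0,0,0,-0.017],[85,16,29,0,0,0,-0.017],[85,16,29,0,0,0,-0.017]]]' 60
python3 - <<'E'
from h import *
s=snap('top'); m=cv2.inRange(cv2.cvtColor(s['img'],cv2.COLOR_RGB2HSV),(5,150,80),(20,255,255))
# row edges subpixel by saturation
sat=cv2.cvtColor(s['img'],cv2.COLOR_RGB2HSV)[...,1].astype(float)
def edge(v,off):
    h=(v.max()+np.median(v[[0,1,-1,-2]]))/2; i=np.where(v>h)[0]; a,b=i[0],i[-1]
    return off+a-(v[a]-h)/(v[a]-v[a-1]), off+b+(v[b]-h)/(v[b]-v[b+1])
L=[];Rr=[]
for r in range(252,296):
    a,b=edge(sat[r,252:285],252); L.append((a,r)); Rr.append((b,r))
c=[edge(sat[240:308,x],240) for x in range(263,272)]
top,bot=np.median(c,0); print('rows',top,bot)
fl=np.polyfit([p[1] for p in L],[p[0] for p in L],1); fr=np.polyfit([p[1] for p in Rr],[p[0] for p in Rr],1)
print(fl,fr)
P=lambda f,r:(np.polyval(f,r),r)
print('thin',ground(s,[P(fl,top),P(fr,top)],.005).round(4).tolist())
print('thick',ground(s,[P(fl,bot),P(fr,bot)],.045).round(4).tolist())
print('thick foot',ground(s,[P(fr,bot)],0).round(4).tolist())
E
```

```text
t: 0.72
ee_pos: [0.2068, -0.3889, 0.2312]
ee_rot: [3.142, -0.0, 0.145]
force: [0.8, 0.1, 0.3]
grip_width: 0.085
grip_force: 0.0
rows 248.71491228070175 298.44101123595505
[1.42506725e-02 2.55861954e+02] [5.33901658e-02 2.60732238e+02]
thin [[0.5555, 0.0609, 0.005], [0.5548, 0.0258, 0.005]]
thick [[0.4348, 0.0521, 0.045], [0.4342, 0.0147, 0.045]]
thick foot [[0.4369, 0.0199, 0.0]]
```

```bash
python3 -m handwheel '[[[85,16,28,0,0,0,-0.015],[85,16,28,0,0,0,-0.015],[85,16,28,0,0,0,-0.015],[85,16,28,0,0,0,-0.015],[85,16,28,0,0,0,-0.015]]]'
python3 -m handwheel '[[[85,16,28,0,0,0,0],[85,16,28,0,0,0,0],[85,16,28,0,0,0,0],[85,16,28,0,0,0,0],[85,16,28,0,0,0,0]]]'
python3 -m handwheel '[[[85,16,28,0,0,0,0],[85,16,28,0,0,0,0],[85,16,28,0,0,0,0],[85,16,28,0,0,0,0],[85,0,0,0,0,0,0]]]'
```

```text
t: 1.18
ee_pos: [0.2867, -0.2491, 0.2315]
ee_rot: [3.141, -0.0, 0.071]
force: [-0.2, 0.3, 0.4]
grip_width: 0.0853
grip_force: 0.0
t: 1.6
ee_pos: [0.3669, -0.1089, 0.2316]
ee_rot: [3.141, -0.001, 0.072]
force: [1.3, -0.1, 0.2]
grip_width: 0.0849
grip_force: 0.0
t: 2.02
ee_pos: [0.432, 0.0059, 0.2311]
ee_rot: [-3.139, -0.001, 0.078]
force: [0.3, -1.2, -0.3]
grip_width: 0.0848
grip_force: 0.0
```

```bash
python3 -m handwheel '[[[85,10,15,-20,0,0,0],[85,9,15,-30,0,0,0],[85,0,0,-30,0,0,0],[85,0,0,-30,0,0,0],[85,0,0,-15,0,0,0]]]'
python3 - <<'E'
from h import *
print(sensors.get_state()['ee_pos']); snap('top','t2')
im=cv2.imread('pics/t2.png')[200:350,190:360]; cv2.imwrite('pics/t2c.png',cv2.resize(im,None,fx=3.5,fy=3.5,interpolation=cv2.INTER_CUBIC))
E
```

```text
t: 2.43
ee_pos: [0.447, 0.0316, 0.1023]
ee_rot: [-3.141, 0.006, 0.072]
force: [-0.8, 0.2, -0.5]
grip_width: 0.0852
grip_force: 0.0
[0.44695737 0.03155749 0.10225105]
```

View pics/t2c.png

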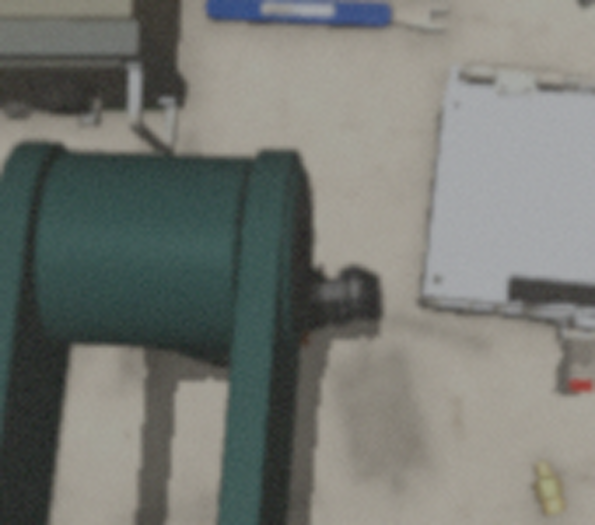

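The arm hides the wedge in this view, so I'll carry on down with the force reading as a guard.

```bash
python3 -m handwheel '[[[85,2,2,-25,0,0,0],[85,2,2,-20,0,0,0],[85,0,0,-15,0,0,0],[85,0,0,-10,0,0,0],[85,0,0,0,0,0,0]]]'
python3 -m handwheel '[[[85,0,0,-10,0,0,0],[85,0,0,-8,0,0,0],[85,0,0,-5,0,0,0],[85,0,0,0,0,0,0],[85,0,0,0,0,0,0]]]'
```

```text
t: 2.9
ee_pos: [0.4519, 0.0353, 0.0347]
ee_rot: [-3.141, 0.004, 0.071]
force: [-0.0, -1.3, 0.5]
grip_width: 0.0853
grip_force: 0.0
t: 3.32
ee_pos: [0.4533, 0.0357, 0.0133]
ee_rot: [3.141, 0.0, 0.072]
force: [0.1, -0.4, -0.1]
grip_width: 0.0853
grip_force: 0.0
```

```bash
python3 - <<'E'
from h import *
snap('side','s3')
im=cv2.imread('pics/s3.png')[150:260,220:360]; cv2.imwrite('pics/s3c.png',cv2.resize(im,None,fx=4,fy=4,interpolation=cv2.INTER_CUBIC))
E
```

```text
(no output)
```

View pics/s3c.png

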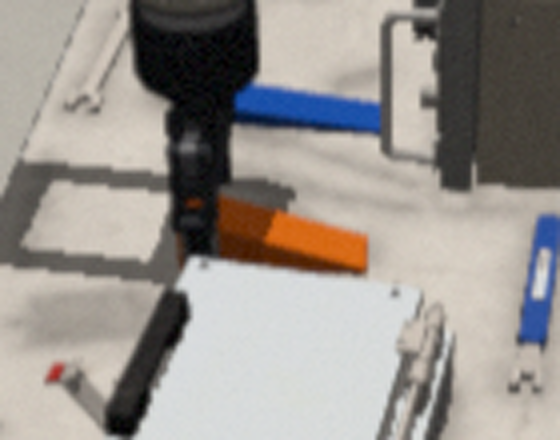

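The fingers straddle the wedge at its thick end (crop column 200). I'll lower a little more and close.

```bash
python3 -m handwheel '[[[85,-1,0,-5,0,0,0],[85,0,0,-3,0,0,0],[45,0,0,0,0,0,0],[20,0,0,0,0,0,0],[20,0,0,0,0,0,0]]]' 60
python3 -m handwheel '[[[20,0,0,0,0,0,0],[20,0,0,0,0,0,0],[20,0,0,0,0,0,0],[20,0,0,0,0,0,0],[20,0,0,0,0,0,0]]]'
```

```text
t: 3.78
ee_pos: [0.4524, 0.0357, 0.0054]
ee_rot: [3.141, -0.0, 0.072]
force: [0.2, 0.3, 0.2]
grip_width: 0.0511
grip_force: 0.0
t: 4.2
ee_pos: [0.4528, 0.0357, 0.0057]
ee_rot: [3.141, -0.001, 0.072]
force: [0.9, 0.2, 2.9]
grip_width: 0.0351
grip_force: 60.9
```

```bash
python3 -m handwheel '[[[20,0,0,10,0,0,0],[20,0,0,25,0,0,0],[20,0,0,40,0,0,0],[20,0,0,40,0,0,0],[20,0,0,35,0,0,0]]]'
python3 -m handwheel '[[[20,0,-10,10,0,0,-0.01],[20,0,-20,0,0,0,-0.01],[20,0,-30,0,0,0,-0.01],[20,0,-30,0,0,0,-0.01],[20,0,-30,0,0,0,-0.01]]]'
python3 -m handwheel '[[[20,4,-30,0,0,0,-0.01],[20,4,-30,0,0,0,0],[20,4,-30,0,0,0,0],[20,4,-30,0,0,0,0],[20,4,-30,0,0,0,0]]]'
python3 -m handwheel '[[[20,3,-30,0,0,0,0],[20,3,-30,0,0,0,0],[20,3,-30,0,0,0,0],[20,3,-30,0,0,0,0],[20,4,-20,0,0,0,0]]]'
```

```text
t: 4.62
ee_pos: [0.4518, 0.0357, 0.1575]
ee_rot: [3.141, 0.0, 0.072]
force: [1.1, -0.0, -1.6]
grip_width: 0.0353
grip_force: 60.4
t: 5.03
ee_pos: [0.4513, -0.0855, 0.1645]
ee_rot: [-3.141, 0.002, 0.022]
force: [-0.5, 0.3, -1.8]
grip_width: 0.0353
grip_force: 60.5
t: 5.45
ee_pos: [0.4712, -0.2358, 0.1641]
ee_rot: [-3.14, 0.002, 0.011]
force: [0.5, 0.7, -1.4]
grip_width: 0.0354
grip_force: 60.5
t: 5.87
ee_pos: [0.4868, -0.3771, 0.1635]
ee_rot: [-3.141, 0.003, 0.009]
force: [-0.3, -0.4, -2.3]
grip_width: 0.035
grip_force: 60.5
```

```bash
python3 -m handwheel '[[[20,0,-12,-15,0,0,0],[20,0,-8,-30,0,0,0],[20,0,0,-35,0,0,0],[20,0,0,-35,0,0,0],[20,0,0,-20,0,0,0]]]'
python3 -m handwheel '[[[20,0,0,-10,0,0,0],[20,0,0,-5,0,0,0],[20,0,0,0,0,0,0],[20,0,0,0,0,0,0],[20,0,0,0,0,0,0]]]'
python3 - <<'E'
from h import *
T=snap('top'); S=snap('side')
K=[]
for s,o in((T,(400,160)),(S,(250,300))):
    im=cv2.cvtColor(s['img'],cv2.COLOR_RGB2BGR)[o[1]:o[1]+100,o[0]:o[0]+130]
    K.append(cv2.resize(im,None,fx=3,fy=3,interpolation=cv2.INTER_CUBIC))
    hsv=cv2.cvtColor(s['img'],cv2.COLOR_RGB2HSV); m=cv2.inRange(hsv,(5,150,80),(20,255,255))
    n,l,st,ce=cv2.connectedComponentsWithStats(m); i=1+np.argmax(st[1:,4]); print(st[i])
    cn=cv2.findContours((l==i).astype('uint8'),0,2)[0][0]; ap=cv2.approxPolyDP(cn,1.5,True).reshape(-1,2)
    for p,g in zip(ap,ground(s,ap,.01)): print(p,g.round(3))
cv2.imwrite('pics/c4.png',np.hstack(K))
E
```

```text
t: 6.28
ee_pos: [0.4848, -0.3913, 0.0232]
ee_rot: [-3.134, 0.008, 0.012]
force: [-0.9, 0.4, -2.3]
grip_width: 0.0351
grip_force: 60.5
t: 6.7
ee_pos: [0.4896, -0.3954, 0.0178]
ee_rot: [3.138, -0.003, 0.012]
force: [-0.0, -0.4, -1.3]
grip_width: 0.0353
grip_force: 60.4
[443 230  18  31 379]
[456 230] [ 0.591 -0.41   0.01 ]
[443 231] [ 0.589 -0.379  0.01 ]
[449 260] [ 0.519 -0.388  0.01 ]
[460 248] [ 0.547 -0.417  0.01 ]
[ 257  334   53   30 1173]
[259 334] [ 0.489 -0.351  0.01 ]
[257 341] [ 0.488 -0.367  0.01 ]
[258 360] [ 0.498 -0.409  0.01 ]
[294 363] [ 0.564 -0.409  0.01 ]
[308 362] [ 0.589 -0.405  0.01 ]
[309 347] [ 0.588 -0.372  0.01 ]
```

View pics/c4.png

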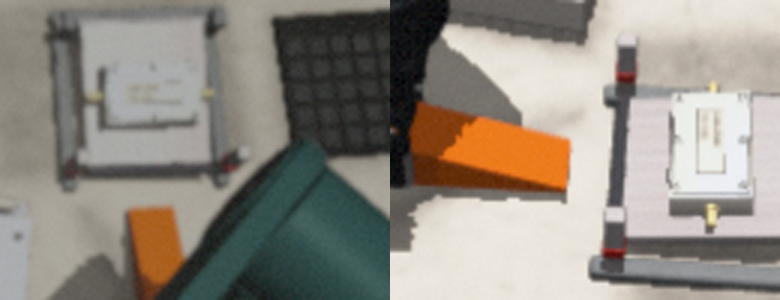

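The wedge is in line with the jig, with its tip at about (0.591, -0.3945), as predicted from the grasp. I'll lower it to the bench.

```bash
python3 -m handwheel '[[[20,0,0,-5,0,0,0],[20,0,0,-3,0,0,0],[20,0,0,-1,0,0,0],[20,0,0,0,0,0,0],[20,0,0,0,0,0,0]]]'
```

```text
t: 7.22
ee_pos: [0.4882, -0.3942, 0.0061]
ee_rot: [-3.141, 0.0, 0.012]
force: [0.7, 0.1, -1.9]
grip_width: 0.0354
grip_force: 60.6
```

```bash
python3 -m handwheel '[[[20,0,0,-2,0,0,0],[20,0,0,-1,0,0,0],[20,0,0,0,0,0,0],[20,0,0,0,0,0,0],[20,0,0,0,0,0,0]]]'
```

```text
t: 7.63
ee_pos: [0.4885, -0.3945, 0.0058]
ee_rot: [3.141, -0.001, 0.012]
force: [-3.8, 3.4, 8.2]
grip_width: 0.0353
grip_force: 61.9
```

```bash
python3 -m handwheel '[[[20,6,0,1.5,0,0,0],[20,8,0,0,0,0,0],[20,8,0,0,0,0,0],[20,8,0,0,0,0,0],[20,5,0,0,0,0,0]]]'
python3 -m handwheel '[[[20,5,0,0,0,0,0],[20,5,0,0,0,0,0],[20,5,0,0,0,0,0],[20,5,0,0,0,0,0],[20,5,0,0,0,0,0]]]'
```

```text
t: 8.05
ee_pos: [0.5243, -0.3949, 0.0058]
ee_rot: [3.14, 0.0, 0.012]
force: [-4.1, -0.3, 6.3]
grip_width: 0.0354
grip_force: 61.3
t: 8.47
ee_pos: [0.546, -0.3953, 0.0058]
ee_rot: [3.141, 0.006, 0.011]
force: [-14.0, 0.1, 9.3]
grip_width: 0.0354
grip_force: 61.8
```

```bash
python3 -m handwheel '[[[20,5,0,0,0,0,0],[20,5,0,0,0,0,0],[20,5,0,0,0,0,0],[20,5,0,0,0,0,0],[20,2,0,0,0,0,0]]]'
python3 -m handwheel '[[[20,2,0,0,0,0,0],[20,2,0,0,0,0,0],[20,0,0,0,0,0,0],[20,0,0,0,0,0,0],[20,0,0,0,0,0,0]]]'
python3 - <<'E'
from h import *
S=snap('side','s5'); im=cv2.imread('pics/s5.png')[300:410,270:410]
cv2.imwrite('pics/s5c.png',cv2.resize(im,None,fx=5,fy=5,interpolation=cv2.INTER_CUBIC)); print(sensors.get_state()['ee_pos'])
for z in(.016,.021,.026,.031): print(z,proj(S,[[.615,-.344,z],[.615,-.444,z]]).round(1).tolist())
E
```

```text
t: 8.88
ee_pos: [0.5686, -0.3955, 0.0058]
ee_rot: [3.141, 0.005, 0.011]
force: [-12.4, 0.2, 9.4]
grip_width: 0.0353
grip_force: 61.6
t: 9.3
ee_pos: [0.5727, -0.3955, 0.0058]
ee_rot: [3.14, 0.004, 0.011]
force: [-8.7, -1.7, 7.3]
grip_width: 0.0351
grip_force: 61.6
[ 0.57272007 -0.39545742  0.00579399]
0.016 [[324.7, 333.8], [320.5, 380.3]]
0.021 [[324.7, 332.1], [320.5, 378.7]]
0.026 [[324.7, 330.5], [320.6, 377.1]]
0.031 [[324.8, 328.9], [320.6, 375.5]]
```

View pics/s5c.png

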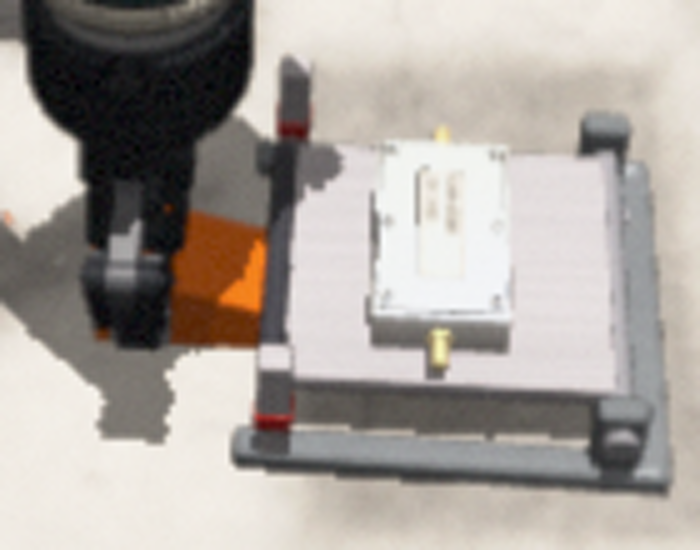

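The side view shows the wedge tip under the plate and the plate nearly parallel to the rail. I'll measure the plate's near top edge before and after with sub-pixel fits.

```bash
cat > edge.py <<'E'
from h import *
def plane_y(s,px,y):
    K,M,p,D=KRt(s); u=cv2.undistortPoints(np.array(px,float).reshape(-1,1,2),K,D).reshape(-1,2)
    d=np.c_[u,np.ones(len(u))]@M.T; return p+d*((y-p[1])/d[:,1])[:,None]
def line(g):
    g=cv2.GaussianBlur(g.astype(float),(5,1),0); P=[]
    for c in range(331,386):
        if 352<c<364: continue
        v=g[370:388,c]; d=v[1:]-v[:-1]
        i=np.argmin(d[:14]); i=min(max(i,1),len(d)-2)
        a,b,e=d[i-1:i+2]; q=a-2*b+e; P.append((c,370+i+.5+(.5*(a-e)/q if q else 0)))
    P=np.array(P); k=np.ones(len(P),bool)
    for _ in range(4):
        f=np.polyfit(*P[k].T,1); r=abs(P[:,1]-np.polyval(f,P[:,0])); k=r<max(.5,2*np.median(r))
    return f,k.sum(),r[k].std()
def report(s,img):
    f,n,sd=line(cv2.cvtColor(img,cv2.COLOR_BGR2GRAY)); px=[(c,np.polyval(f,c)) for c in(325,335,385)]
    X=plane_y(s,px,-.4445); m=np.polyfit(X[:,0],X[:,2],1)
    print('n',n,round(sd,2),'rows',np.round([p[1] for p in px],2),'z nose/hinge',np.round(np.polyval(m,[.615,.74])*1000,1),'tilt deg',round(np.degrees(np.arctan(m[0])),2))
E
python3 - <<'E'
from edge import *
s=snap('side')
for f in('side0','s5'): report(s,cv2.imread(f'pics/{f}.png'))
report(s,cv2.cvtColor(s['img'],cv2.COLOR_RGB2BGR))
E
```

```text
n 44 0.01 rows [378.57 378.55 378.45] z nose/hinge [22.2 39.2] tilt deg 7.74
n 44 0.06 rows [374.93 375.42 377.85] z nose/hinge [34.3 39.7] tilt deg 2.46
n 44 0.06 rows [374.92 375.41 377.85] z nose/hinge [34.3 39.7] tilt deg 2.44
```

```bash
python3 -m handwheel '[[[20,3,0,0,0,0,0],[20,3,0,0,0,0,0],[20,2,0,0,0,0,0],[20,0,0,0,0,0,0],[20,0,0,0,0,0,0]]]'
python3 - <<'E'
from edge import *
s=snap('side'); report(s,cv2.cvtColor(s['img'],cv2.COLOR_RGB2BGR))
E
```

```text
t: 9.82
ee_pos: [0.5808, -0.3954, 0.0058]
ee_rot: [3.14, 0.004, 0.011]
force: [-9.6, -0.3, 8.0]
grip_width: 0.0352
grip_force: 61.6
n 44 0.06 rows [374.02 374.64 377.76] z nose/hinge [37.3 39.6] tilt deg 1.05
```

The edge is about level, with the nose 36.1 mm high after bias correction against 36 mm wanted. Releasing now.

```bash
python3 -m handwheel '[[[45,0,0,0,0,0,0],[60,0,0,0,0,0,0],[75,0,0,0,0,0,0],[75,0,0,0,0,0,0],[75,0,0,0,0,0,0]]]'
python3 -m handwheel '[[[75,0,0,5,0,0,0],[75,0,0,15,0,0,0],[75,0,0,30,0,0,0],[75,0,0,35,0,0,0],[75,0,0,35,0,0,0]]]'
python3 -m handwheel '[[[75,-30,0,20,0,0,0],[75,-30,0,0,0,0,0],[75,-30,0,0,0,0,0],[75,-30,0,0,0,0,0],[75,0,0,0,0,0,0]]]'
python3 - <<'E'
from edge import *
s=snap('side'); b=cv2.cvtColor(s['img'],cv2.COLOR_RGB2BGR); report(s,b)
t=cv2.cvtColor(snap('top')['img'],cv2.COLOR_RGB2BGR)
cv2.imwrite('pics/f.png',np.hstack([cv2.resize(b[300:410,270:410],None,fx=3,fy=3),cv2.resize(t[155:265,400:500],None,fx=3,fy=3)]))
E
```

```text
t: 10.28
ee_pos: [0.5828, -0.3939, 0.0043]
ee_rot: [-3.141, -0.0, 0.012]
force: [-0.9, 0.4, -0.5]
grip_width: 0.0752
grip_force: 0.0
t: 10.7
ee_pos: [0.582, -0.3938, 0.1254]
ee_rot: [-3.14, 0.001, 0.012]
force: [0.5, -0.2, 1.0]
grip_width: 0.0753
grip_force: 0.0
t: 11.12
ee_pos: [0.4576, -0.3941, 0.1451]
ee_rot: [-3.141, 0.003, 0.009]
force: [0.8, -0.5, -0.5]
grip_width: 0.075
grip_force: 0.0
n 44 0.06 rows [374.01 374.63 377.76] z nose/hinge [37.3 39.6] tilt deg 1.03
```

View pics/f.png

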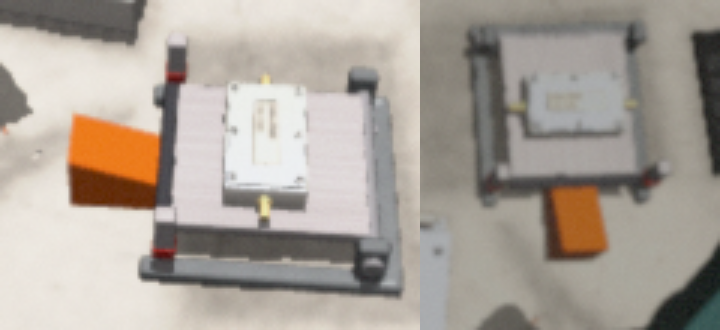

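The wedge is in place and centred, the plate height did not change on release, and the gripper is clear. Handing in.

```bash
python3 -c "
from cell import order
print(order.sign_off())"
```

```text
the job is handed in; nothing more can be done
None
```

The job is handed in (no verdict was returned): the released orange wedge alone holds the plate's front edge within about 1 mm of the red marks by my camera measurement, the gripper is clear, and the arm never went near the blue shim after the wedge was lifted.

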